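# Mount the alignment sensor's carrier on the dovetail rail and clamp it

### The job

Slide the blue sensor carrier onto the dovetail rail from the rail's open, tapered end, amber lens end leading, and push it gently home until you feel it press on the orange end stop (5 to 10 N), without jamming or ramming it. Then turn the carrier's black side clamp knob clockwise by feel until the carrier is firmly clamped (about 0.55 N m), without overtightening it; let go and leave the other things on the table as they are.

Things in the scene. Friction and masses are not known exactly. Their poses are not given: they have to be found in the camera images.
- rail: Fixed aluminium dovetail rail on a dark steel foot 180 x 76 x 4 mm. Origin on the table under the rail; x runs along it from its open end (x = -85 mm, nearest the robot) towards the stop; z up. Stem 24 mm wide, z = 4 to 14; dovetail z = 14 (24 mm wide) to z = 28 (40 mm wide on top), so the carrier goes on only from the end.
- rail_open_end (a point): Middle of the top edge of the rail's open end: x = -85, y = 0, z = 28 mm of the rail; axes as the rail's. The first 14 mm of dovetail and stem (to x = -71) taper: at the very end 4 mm narrower a side on top, 3 mm a side below, and 2 mm lower.
- stop_face (a point): Middle of the face of the orange end stop (46 mm wide, from 28 to 38 mm above the table) that the carrier must meet; axes as the rail's. The stop is locked on the rail with this face at x = 25 to 65 mm of the rail's frame, differently each time.
- end_stop: The orange end stop itself, 16 mm long, 46 mm wide, locked on the rail. Its origin moves with it: the rail's origin shifted along the rail's x by 0 to 40 mm, 25 mm before its face.
- carrier: Blue carrier, 0.3 to 0.5 kg, x = -39 to 39 mm, y = -30 to 40, standing on its skirts. Origin: middle of the dovetail slot, level with the skirts' undersides; x is the sliding direction (amber lens at +x leads), z up. Slot roof z = 20, plate to z = 30. On the rail it has about 1 mm play a side and 2 mm upwards; at rest there its origin is 8 mm above the table, y = 0, axes parallel to the rail's.
- carrier_nose (a point): Middle of the carrier's front end face: x = 39, y = 0, z = 25 mm in its frame. Home: touching the stop face (carrier origin 39 mm before that face).
- grip_block (a point): Aluminium sensor block on the carrier, the place to hold it: 24 x 24 mm, z = 30 to 68 mm of the carrier, centred at x = 0, y = -15 mm; this point is on its axis at z = 55 mm; axes as the carrier's. Best held closing along the carrier's x, where nothing stands beside it, and firmly (50 N): it is a little heavier towards +y and may sag there.
- knob_grip (a point): Black clamp knob at the carrier's +y side (vertical axis at x = 0, y = 26.2 mm of the carrier): an upright bar 10 mm thick, 36 mm long, z = 40 to 62 mm of the carrier. This point is on its axis at z = 52 mm; its x is across the bar, its y along it (along the carrier's y when the joint reads 0). The sensor block's side is 29 mm from the axis: open the fingers little there.
- clamp_knob (a joint): Turn of the knob in rad, growing clockwise from above (tighter), -0.9 to 1.0; starts loose at -0.7 to -0.6, turns freely but for 0.2 N m friction until its cam meets the rail between about -0.4 and 0.25 (depends on the strip and on the play); from there the torque grows steeply. Right is about 0.55 N m on the knob; 0.4 is too loose, 0.8 too tight. It stays where left.
- clamp_cam: Steel eccentric cam under the knob (disc 18 mm across, 5 mm thick, 7.5 mm off centre), turning with it. Origin on the knob's axis, level with the skirts' undersides. It bears on a brass strip along the +y side of the rail's stem (z = 7 to 11 mm), whose face lies 14 to 17.5 mm from its middle, varying. As it bites the carrier shifts 1 to 2 mm to +y: give way.
- case_wood: Bystander, leave alone: pale wooden case with a latched lid, 205 x 104 x 72 mm, at the right side of the table; origin under its middle.
- case_red: Bystander, leave alone: red plastic case, 124 x 86 x 57 mm, at the left back; origin under its middle.
- tape: Bystander, leave alone: roll of blue tape lying flat, 74 mm across, 25 mm high; origin under its middle.
- tin: Bystander, leave alone: round grey tin, 66 mm across, 24 mm high, at the back; origin under its middle.
- vial_a: Bystander, leave alone: glass vial with brown contents and black cap, 25 mm across, 62 mm high; origin under its middle.
- vial_b: Bystander, leave alone: glass vial with yellowish contents and black cap, 25 mm across, 62 mm high; origin under its middle.
- hexkey: Bystander, leave alone: black hex key lying flat, 102 x 28 x 5 mm; origin under its middle.
- stick: Bystander, leave alone: blue memory stick lying flat, 53 x 17 x 8 mm; origin under its middle.

How it is judged:
By the outcome, as a careful person would: the job done as asked, in the order asked, and still so for the second after the job is handed in, with the robot touching nothing.
It also fails if it takes over 72 s, if anything falls off the work surface, if the arm or the gripper's body presses on something with over 40 N, if the wrist force passes 120 N, or if a joint passes its speed limit or range.

### The arm

A 7-joint arm with a two-finger parallel gripper is mounted at the origin on a cart in front of the work surface, level with it; the furniture and walls round the work are solid. World frame = base frame: x ahead of the robot, y to its left, z up, the work surface at z = 0. Lengths are in m, angles in rad, forces in N, time in s.
With the tool pointing down it reaches from about 0.35 to 0.9 m from the base axis. Payload 19.9 kg.
Tool frame: the origin (TCP) lies midway between the tips of the shut fingers; the grasp point (between the pads) lies 19 mm behind it; z points along the fingers, y is the line along which they close (so a half turn about z gives the same grasp; the last joint's range is limited). The gripper opens to 94 mm and grips with 3 to 60 N. Pads are 16 mm wide; open, the fingers measure 119 mm over their backs; the gripper's body (75 mm by 177 mm) begins 78 mm behind the grasp point.
Start: joints at [-1.363, 0.417, -0.01, 1.614, 0.005, 1.111, -0.053], TCP at [0.154, 0.606, 0.205] pointing down, gripper open.
Joint ranges: [-2.81, 2.81], [-0.39, 2.02], [-1.27, 1.25], [0.06, 2.57], [-1.19, 4.33], [0.19, 2], [-2.82, 2.82]. Speed limits (rad/s): [1.89, 1.89, 2.39, 2.39, 3.01, 3.01, 3.01].

### API

Orientations are given as [roll, pitch, yaw] about the fixed x, y, z axes, in that order (R = Rz(yaw) Ry(pitch) Rx(roll)).
In Python, from cell import goto, move_straight, set_joints, move_gripper, dwell, ik, grab_frame, camera_info, MotionError, finish_job, recognise, silhouettes, current_time, current_joint_pos, current_joint_velocities, current_joint_efforts, current_ee_pos, current_tool_rot, current_wrist_force, current_wrist_torque, current_gripper_width, current_finger_force gives the robot as it stands. Calls block until the motion is done:
- goto(position, orientation): joint-space move of the TCP to a pose.
- move_straight(position, frame=None, vel=0.15, contact_N=None): straight line of the TCP; frame=None keeps the orientation; vel is the mean speed in m/s. With contact_N (N) it stops when the force on the tool has changed by that much, and returns True; else False.
- set_joints(angles): joint-space move.
- move_gripper(opening): finger opening in m; the grip force is fixed at half the most; returns when the fingers have stopped.
- dwell(seconds).
- ik(position, orientation): joint angles nearest the present ones, or None.
- grab_frame(name): name is "scene" or "top" or "wrist"; returns the picture (420x560x3 uint8, red, green, blue); there is no depth.
- camera_info(name): a dict with "vertical_fov" (degrees; the focal length in pixels is half the picture's height over the tangent of half this angle, whatever the lens; pixels are square), "cx", "cy" (the principal point, pixels), "R" (3x3) and "t" (3): a world point X has camera coordinates R X + t; the wrist camera has in their place "T_tool_cam" (4x4, takes a point from camera to tool coordinates, whose origin is the TCP and whose axes are the flange's). Camera axes: x right, y down, z forward; pixel columns grow to the right and rows downward; lengths in m; the calibration is good to about 2 mm. A picture is of the moment at which its call begins: read the wrist's pose just before it. camera_info takes no time and is no camera call.
A pose or a line that the arm cannot do raises MotionError and nothing moves.
- finish_job(): hands the job in; it is judged then, once.
Trained networks look in the newest picture that a camera, given by its name, has taken for a name from the list of things; names that differ only in an ending like _2 or _b are one class to them, and where a whole thing is asked for, a point or a joint stands for the part that bears it (a point fixed in the world has none). Each returns a list of dicts, best first, with "p" (0 to 1); they miss things now and then, are a little off and sometimes report something else, mostly with a low value. They report only what shows in the picture. A call takes as long as a camera call.
- recognise(target, camera): "rect" ([left, top, right, bottom] in pixels, round what is visible of it).
- silhouettes(target, camera): "mask" (420x560 bool, what is visible of it) and "rect" ([left, top, right, bottom] in pixels, round what is visible of it).
Readings, each from a call of its own:
- current_time(): time.
- current_joint_pos(): joint angles.
- current_joint_velocities(): joint speeds.
- current_joint_efforts(): joint torques, N m.
- current_ee_pos(): TCP position.
- current_tool_rot(): TCP orientation.
- current_wrist_force(): force on the tool from outside, world axes, zero at the start.
- current_wrist_torque(): the same for the moment, N m.
- current_gripper_width(): finger opening in m.
- current_finger_force(): force on a finger pad.
Only numpy, scipy, OpenCV 4.12 (cv2) and the standard library are available. Lean on these libraries where they do the work, as an engineer would, in place of code of your own. Each camera call takes 0.05 s, during which the arm holds its last target. There are 200 camera calls.

## Working session

There is one attempt and no reset: what is moved stays moved. The work goes in short steps, each a Python script; the robot and the scene stay as the last script left them, time stands still between calls to the robot, and variables do not carry over. Pictures are saved under pics/ and viewed, at most 10 in all, crops included, and the job is handed in when it is done.

```bash
ls; mkdir -p pics
python3 - <<'E'
from cell import *
import cv2
for n in("scene","top"):
    cv2.imwrite(f"pics/{n}0.png",grab_frame(n)[:,:,::-1]); i=camera_info(n); print(n,i)
    for t in("rail","carrier","end_stop","knob_grip","grip_block"):
        print(t,[(round(r['p'],2),[round(float(v)) for v in r['rect']]) for r in recognise(t,n)][:2])
print(camera_info("wrist"),current_time(),current_tool_rot(),current_ee_pos(),current_gripper_width())
E
```

```text
pics
scene {'vertical_fov': 44.97324152751706, 'cx': 270.99387226709126, 'cy': 203.13806694864877, 'R': array([[ 8.12029216e-01, -5.83616633e-01, -4.22527036e-04],
       [-3.39969198e-01, -4.72435713e-01, -8.13157698e-01],
       [ 4.74372740e-01,  6.60451454e-01, -5.82043280e-01]]), 't': array([-0.45789707,  0.24148853,  0.80635512])}
rail [(0.75, [302, 211, 366, 253])]
carrier [(0.54, [192, 168, 218, 185])]
end_stop [(0.47, [326, 215, 345, 235])]
knob_grip [(0.69, [191, 168, 218, 186]), (0.64, [194, 164, 205, 176])]
grip_block [(0.75, [192, 166, 216, 185]), (0.56, [328, 214, 343, 234])]
top {'vertical_fov': 55.719410608414094, 'cx': 275.4605987868428, 'cy': 203.26147165229008, 'R': array([[-0.00657899, -0.99956521,  0.02874193],
       [-0.9877607 ,  0.00201665, -0.15596388],
       [ 0.1558381 , -0.02941623, -0.9873445 ]]), 't': array([-0.03950857,  0.5420699 ,  0.89855438])}
rail [(0.82, [277, 139, 315, 210]), (0.43, [160, 203, 202, 246])]
carrier [(0.56, [160, 205, 202, 244])]
end_stop [(0.62, [275, 139, 314, 209]), (0.55, [285, 152, 308, 163])]
knob_grip [(0.49, [161, 215, 176, 223])]
grip_block [(0.88, [161, 203, 201, 245])]
{'vertical_fov': 63.52188041764863, 'cx': 277.6472758186815, 'cy': 208.87732509552822, 'T_tool_cam': array([[-7.65304774e-04, -9.65461665e-01, -2.60544021e-01,
         7.69818333e-02],
       [ 9.99999619e-01, -8.48164481e-04,  2.05592170e-04,
         2.06570100e-04],
       [-4.19475544e-04, -2.60543764e-01,  9.65461947e-01,
        -1.79486894e-01],
       [ 0.00000000e+00,  0.00000000e+00,  0.00000000e+00,
         1.00000000e+00]])} 0.6 [-3.14143516e+00  4.40117887e-05  2.89279514e+00] [0.15390047 0.60570644 0.20539116] 0.09412885172326645
```

Run:
```python
import cv2
a=cv2.imread("pics/top0.png")[125:265,140:330]
cv2.imwrite("pics/top0c.png",cv2.resize(a,None,fx=4,fy=4,interpolation=cv2.INTER_CUBIC))
```

```text
(no output)
```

View pics/top0.png

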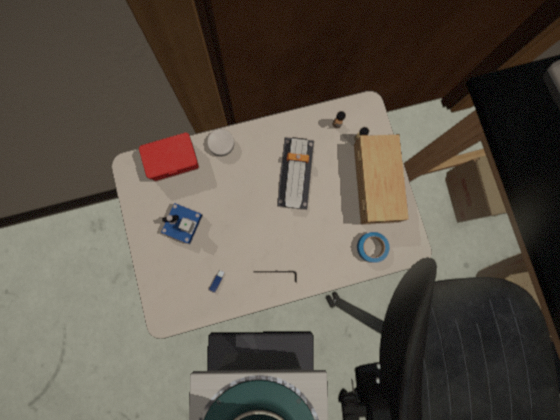

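View pics/top0c.png

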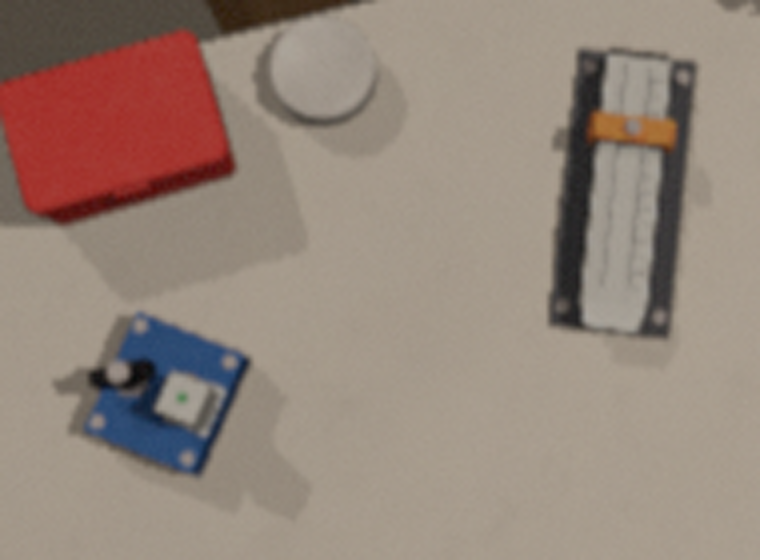

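View pics/scene0.png

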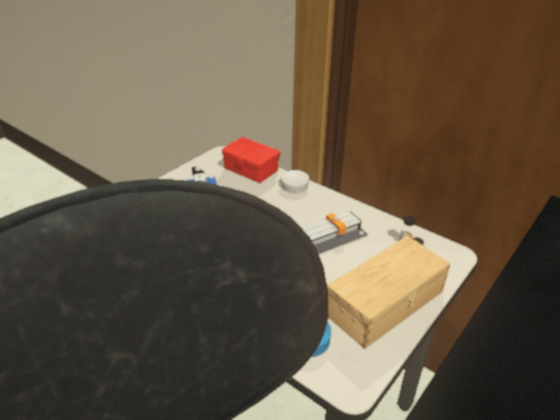

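```bash
cat > h.py <<'E'
from cell import *
import numpy as np, cv2
from scipy.spatial.transform import Rotation as Ro
from scipy.optimize import least_squares
PI=np.pi
def cam(n):
    """K,R,t for world->camera; the wrist at its present pose"""
    i=camera_info(n); f=210/np.tan(np.radians(i['vertical_fov'])/2)
    K=np.array([[f,0,i['cx']],[0,f,i['cy']],[0,0,1]])
    if n!='wrist': return K,np.array(i['R']),np.array(i['t'])
    T=np.eye(4); T[:3,:3]=Ro.from_euler('xyz',current_tool_rot()).as_matrix(); T[:3,3]=current_ee_pos()
    M=np.linalg.inv(T@i['T_tool_cam']); return K,M[:3,:3],M[:3,3]
def proj(c,X):
    p=(np.atleast_2d(X)@c[1].T+c[2])@c[0].T; return p[:,:2]/p[:,2:]
def at_z(c,uv,z):
    d=c[1].T@np.linalg.inv(c[0])@[uv[0],uv[1],1]; o=-c[1].T@c[2]; return o+d*(z-o[2])/d[2]
def pose(p,X):
    c,s=np.cos(p[2]),np.sin(p[2]); X=np.atleast_2d(X)
    return np.c_[p[0]+c*X[:,0]-s*X[:,1],p[1]+s*X[:,0]+c*X[:,1],X[:,2]]
def fit(c,uv,X,p0):
    r=least_squares(lambda p:(proj(c,pose(p,X))-uv).ravel(),p0,loss='soft_l1'); return r.x,(proj(c,pose(r.x,X))-uv)
def snap(n,f,z=1,box=None):
    c=cam(n); a=grab_frame(n); np.savez(f"{f}.npz",a=a,K=c[0],R=c[1],t=c[2])
    a=a[:,:,::-1]
    if box: a=a[box[1]:box[3],box[0]:box[2]]
    cv2.imwrite(f"pics/{f}.png",cv2.resize(a,None,fx=z,fy=z,interpolation=cv2.INTER_CUBIC)); return c
E
python3 - <<'E'
from h import *
c=cam('top'); f=lambda u,v,z:at_z(c,(140+u/4,125+v/4),z)
b=f(183,398,.068);k=f(118,372,.062);print('block',b,'knob',k,np.linalg.norm(b-k))
y=(k-b)[:2];yaw=np.arctan2(-y[0],y[1]);print(yaw)
car=pose([b[0],b[1],yaw],[0,.015,0])[0];print('car',car)
P=np.array([f(*q,.004) for q in((578,52),(695,62),(670,337),(549,325))]);print(P)
m=P.mean(0);d=(P[0]+P[1]-P[2]-P[3])/2;print('rail',m,np.linalg.norm(d),np.arctan2(d[1],d[0]))
f1=(f(630,150,.03)-m)[:2];print('stop along',f1@d[:2]/np.linalg.norm(d))
for s in(1,-1):
    t=yaw+s*PI/2
    # camera above carrier centre, TCP offset
    for nm,X,yw in(('car',car,t),('rail',m,np.arctan2(d[1],d[0])+s*PI/2)):
        for z in(.06,.2): print(s,nm,z,ik([X[0],X[1],z],[PI,0,yw]))
E
```

```text
block [0.48951784 0.16317368 0.068     ] knob [0.50522726 0.20177466 0.062     ] 0.04210488848484466
-0.38649999187544853
car [0.49517208 0.17706719 0.        ]
[[ 0.71566548 -0.06706783  0.004     ]
 [ 0.70928217 -0.14139238  0.004     ]
 [ 0.53293202 -0.12208413  0.004     ]
 [ 0.54059341 -0.04738573  0.004     ]]
rail [ 0.62461827 -0.09448252  0.004     ] 0.1767892944641156 -0.11049822988961308
stop along 0.020361848905190355
1 car 0.06 [-0.8538046   0.4948935   0.56244482  1.99116408 -0.37711412  0.75841196
 -0.45387023]
1 car 0.2 [-0.90535929  0.27990133  0.59936614  1.88173383 -0.18233778  1.03420091
 -0.61686298]
1 rail 0.06 [-0.3942539   0.70548129  0.70345531  1.72380479 -0.55462931  0.92136706
  0.42706885]
1 rail 0.2 [-0.50997772  0.57625218  0.88340614  1.62328299 -0.474849    1.17097252
  0.37299969]
-1 car 0.06 [-0.40912044  0.43595425  0.00875089  1.97650213 -0.00554642  0.72915858
  2.35804084]
-1 car 0.2 [-0.51642768  0.24624893  0.1338749   1.86961051 -0.03800389  1.02816921
  2.38817899]
-1 rail 0.06 [-0.60031883  0.90048508  1.0784107   1.73006502 -0.89412907  1.08797437
 -2.46978126]
-1 rail 0.2 [-0.61237284  0.67097095  1.08264523  1.62620458 -0.62204482  1.22969795
 -2.65406377]
```

Run:
```python
from h import *
goto([.495,.177,.16],[PI,0,-.386+PI/2]); 
snap('wrist','car1'); print(proj(cam('wrist'),[.495,.177,0.03]),current_time())
```

```text
[[279.75944836 201.93981423]] 2.6333
```

View pics/car1.png

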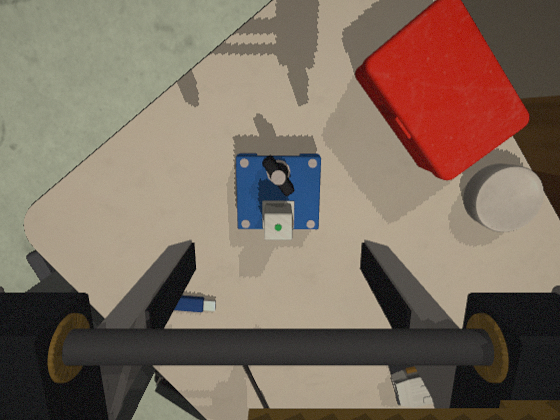

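Run:
```python
from h import *
d=np.load('car1.npz'); c=(d['K'],d['R'],d['t']); a=d['a'].astype(int)
m=((a[:,:,2]-a[:,:,0]>40)&(a[:,:,2]>60)).astype(np.uint8); m[:130]=0; m[250:]=0; m[:,:220]=0; m[:,340:]=0
p=cv2.findNonZero(m); 
for q in (154,156,160,180,220,226,228): 
    x=np.nonzero(m[q])[0]; print(q,x.min(),x.max())
for q in (240,250,300,310,318):
    y=np.nonzero(m[:,q])[0]; print('c',q,y.min(),y.max())
# predicted for present guess
g=[.495,.177,-.386]
X=np.array([[s*.039,y,z] for y,z in((.04,.03),(-.03,.03),(-.03,0),(.04,0)) for s in(-1,1)]);print(proj(c,pose(g,X)).round(1))
cv2.imwrite("pics/car1c.png",cv2.resize(d['a'][140:250,220:340,::-1],None,fx=5,fy=5,interpolation=cv2.INTER_CUBIC))
```

```text
154 239 317
156 237 319
160 236 320
180 237 319
220 238 318
226 238 317
228 239 317
c 240 154 228
c 250 154 228
c 300 154 228
c 310 154 219
c 318 155 225
[[237.1 159.3]
 [322.9 159.4]
 [239.2 232.2]
 [320.2 232.4]
 [242.4 222.9]
 [316.8 223. ]
 [240.6 155.7]
 [319.  155.8]]
```

View pics/car1c.png

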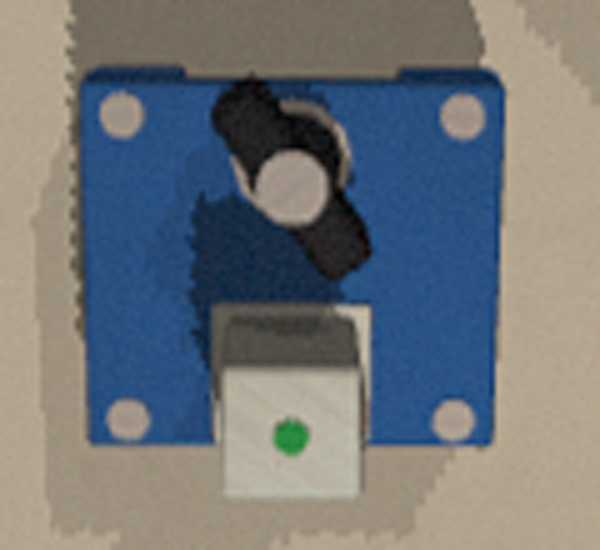

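Run:
```python
from h import *
d=np.load('car1.npz'); c=(d['K'],d['R'],d['t'])
uv=np.array([(82,82),(503,82),(90,444),(493,444),(224,367),(362,367),(223,498),(360,498)])/5+[220,140]-.4
X=np.array([[-39,40,30],[39,40,30],[-39,-30,30],[39,-30,30],[-12,-3,68],[12,-3,68],[-12,-27,68],[12,-27,68]])/1e3
p,r=fit(c,uv,X,[.495,.177,-.386]); print(p,r.round(1).tolist())
k=at_z(c,np.array([292,188])/5+[219.6,139.6],.066); print('knob in carrier',(pose([0,0,-p[2]],(k-[p[0],p[1],0]))))
th=np.arctan2(-(260-105),(350-235)); print('knob bar img angle',np.degrees(th))
np.save('car.npy',p)
# look at rail the same way: tool yaw = rail yaw+90
goto([.60,-.095,.17],[PI,0,-.11+PI/2])
c=snap('wrist','rail1'); print(current_time())
a=cv2.imread('pics/rail1.png'); 
g=[.6246,-.0945,-.1105]; X=np.array([[s*.09,t*.038,.004] for s in(-1,1) for t in(-1,1)]); print(proj(c,pose(g,X)).round())
u=proj(c,pose(g,X)); x0,y0=u.min(0).astype(int)-25; x1,y1=u.max(0).astype(int)+25
print(x0,y0,x1,y1)
cv2.imwrite('pics/rail1c.png',cv2.resize(a[max(y0,0):y1,max(x0,0):x1],None,fx=3,fy=3,interpolation=cv2.INTER_CUBIC))
```

```text
[ 0.49469142  0.18082976 -0.38553106] [[-0.9, -0.5], [0.9, -0.4], [-0.2, 0.4], [0.4, 0.6], [-0.8, -0.5], [0.5, -0.4], [-0.3, 0.5], [0.5, 0.6]]
knob in carrier [[-6.30877094e-05  2.63594813e-02  6.60000000e-02]]
knob bar img angle -53.42696902148067
3.8083
[[218. 226.]
 [214. 155.]
 [386. 227.]
 [392. 155.]]
189 129 417 251
```

View pics/rail1c.png

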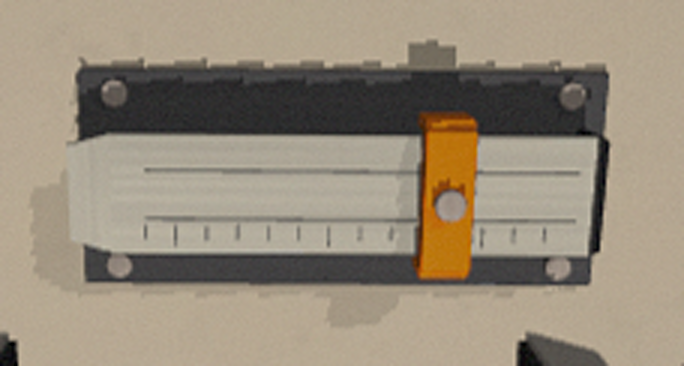

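Run:
```python
from h import *
d=np.load('rail1.npz'); c=(d['K'],d['R'],d['t'])
L=[((79,66),(-90,38,4)),((607,70),(90,38,4)),((86,282),(-90,-38,4)),((590,284),(90,-38,4)),
((107,135),(-71,20,28)),((113,251),(-71,-20,28)),((69,143),(-85,16,26)),((72,240),(-85,-16,26)),((599,136),(85,20,28)),((589,255),(85,-20,28))]
uv=np.array([l[0] for l in L])/3+[189,129]-.33; X=np.array([l[1] for l in L])/1e3
p,r=fit(c,uv,X,[.6246,-.0945,-.1105]); print(p,r.round(1).tolist())
for q in((423,140),(418,265)):
    w=at_z(c,np.array(q)/3+[188.67,128.67],.038); print(pose([0,0,-p[2]],w-[p[0],p[1],0]))
np.save('rail.npy',p); print('open',pose(p,[-.085,0,.028]),'start carrier',pose(p,[-.085-.039-.02,0,.008]))
```

```text
[ 0.62068716 -0.09061241 -0.11490831] [[-5.0, 0.3], [-2.5, -0.0], [-4.0, 0.3], [-3.3, 0.5], [1.6, -1.1], [1.0, 0.6], [0.2, -0.1], [0.6, -0.3], [1.1, -0.6], [0.8, 0.1]]
[[0.02650023 0.01952508 0.038     ]]
[[ 0.02672519 -0.02068218  0.038     ]]
open [[ 0.53624771 -0.08086669  0.028     ]] start carrier [[ 0.4776368 -0.074102   0.008    ]]
```

Run:
```python
from h import *
d=np.load('rail1.npz'); c=(d['K'],d['R'],d['t'])
L=[((79,66),(-86,38,4)),((607,70),(94,38,4)),((86,282),(-86,-38,4)),((590,284),(94,-38,4)),
((107,135),(-71,20,28)),((113,251),(-71,-20,28)),((69,143),(-85,16,26)),((72,240),(-85,-16,26)),((599,136),(85,20,28)),((589,255),(85,-20,28))]
uv=np.array([l[0] for l in L])/3+[189,129]-.33; X=np.array([l[1] for l in L])/1e3
p,r=fit(c,uv,X,[.6246,-.0945,-.1105]); print(p,r.round(1).tolist()); np.save('rail.npy',p)
q=np.load('car.npy'); yaw=q[2]+PI/2
g=pose(q,[0,-.015,.036])[0]
goto(g+[0,0,.09],[PI,0,yaw]); move_straight(g,vel=.1)
move_gripper(0.0); print(current_gripper_width(),current_finger_force(),current_ee_pos()-g)
f0=current_wrist_force(); move_straight(g+[0,0,.004],vel=.02); dwell(.2); print(current_wrist_force()-f0, current_wrist_torque())
move_straight(g+[0,0,.05],vel=.1); dwell(.2)
print(current_wrist_force()-f0, current_wrist_torque(),current_gripper_width(),current_time())
goto(np.r_[pose(p,[-.164,-.015,0])[0][:2],.086],[PI,0,p[2]+PI/2])
c=snap('wrist','held',4,(200,180,360,330))
cp=pose(p,[-.164,0,0])[0]
X=np.array([[-39,40,30],[39,40,30],[-39,-30,30],[39,-30,30],[-12,-3,68],[12,-3,68]])/1e3
u=proj(c,pose([cp[0],cp[1],p[2]],X+[0,0,.05])); print(u.round(1).tolist()); print(((u-[200,180]+.4)*4).round().tolist(),current_time())
```

```text
[ 0.62002689 -0.09055034 -0.11448542] [[-1.7, 0.4], [0.8, -0.0], [-0.9, 0.4], [-0.1, 0.5], [0.9, -1.1], [0.3, 0.6], [-0.5, -0.0], [-0.0, -0.2], [0.4, -0.6], [0.1, 0.1]]
0.023397388717149584 29.98966008424759 [ 1.55746750e-04 -7.04900094e-05  2.40775703e-05]
[-1.1954405   0.8212233  -3.99996897] [-0.11732976  0.0974448  -0.0129099 ]
[-1.97563841 -0.06804752 -4.3109618 ] [-0.13000119  0.09496722 -0.01755534] 0.02351757141249234 8.4
[[207.7, 159.6], [350.9, 159.5], [214.1, 276.9], [344.4, 276.9], [254.0, 261.1], [305.1, 261.1]]
[[33.0, -80.0], [605.0, -80.0], [58.0, 389.0], [579.0, 389.0], [218.0, 326.0], [422.0, 326.0]] 9.45
```

View pics/held.png

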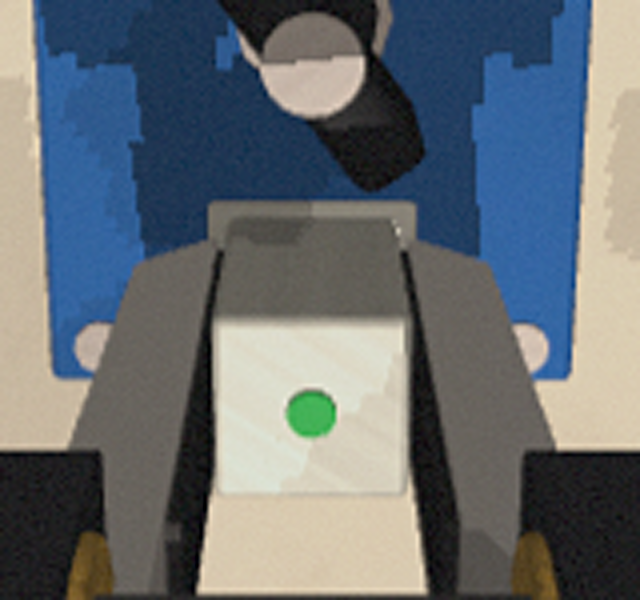

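```bash
cat > tilt.py <<'E'
from h import *
X=np.array([[-39,-30,30],[39,-30,30],[-12,-3,68],[12,-3,68],[-12,-27,68],[12,-27,68],[0,26.2,66]])/1e3
def tilt(npz,uv,p0,z0):
    d=np.load(npz); c=(d['K'],d['R'],d['t'])
    def f(q):
        Y=Ro.from_euler('x',q[4]).apply(X-[0,-.015,.055])+[0,-.015,.055]+[0,0,q[3]]
        return (proj(c,pose(q[:3],Y))-uv).ravel()
    r=least_squares(f,[*p0,z0,0],x_scale=[.01,.01,.1,.01,.1]); return r.x,r.fun.round(1)
E
python3 - <<'E'
from tilt import *
uv=np.array([(90,444),(493,444),(224,367),(362,367),(223,498),(360,498),(292,188)])/5+[219.6,139.6]
print(tilt('car1.npz',uv,np.load('car.npy'),0))
uv=np.array([(52,379),(571,379),(214,320),(408,320),(219,494),(404,494),(312,64)])/4+[199.6,179.6]
p=np.load('rail.npy'); cp=pose(p,[-.164,0,0])[0]
print(cp,tilt('held.npz',uv,[cp[0],cp[1],p[2]],.05))
E
```

```text
(array([ 0.4944062 ,  0.18012015, -0.3855558 , -0.00319748,  0.00722065]), array([ 0.2, -0.1, -0. ,  0. , -0.6, -0.5,  0.3, -0.4, -0.2,  0.1,  0.3,
        0.2,  0.1,  0.6]))
[ 0.45710048 -0.07181572  0.        ] (array([ 0.45618787, -0.07102789, -0.11531547,  0.04817935,  0.00347447]), array([ 0.3, -0.1, -0.2,  0. , -1. , -1.3,  1.1, -1.2, -1.3,  0.3,  1.2,
        0.4, -0.1,  1.8]))
```

```bash
cat >> h.py <<'E'
def rf():
    """wrist force (rail axes) and torque"""
    y=np.load('rail.npy')[2]; M=Ro.from_euler('z',-y); return np.r_[M.apply(current_wrist_force()),M.apply(current_wrist_torque())]
def tcp(x,y=0,z=.009):
    """TCP for carrier origin at rail x,y,z"""
    return np.r_[pose(np.load('rail.npy'),[x,y-.015,0])[0][:2],z+.036]
E
python3 - <<'E'
from h import *
move_straight(tcp(-.150,0,.009),vel=.08); dwell(.3); b=rf(); np.save('b.npy',b); print(b.round(2))
for x in np.arange(-.126,-.0799,.004):
    h=move_straight(tcp(x),vel=.03,contact_N=8); dwell(.1); print(round(x,3),h,(rf()-b).round(2),current_gripper_width().__round__(4))
    if h: break
print(current_time())
E
```

```text
[ 0.29 -0.67 -4.41 -0.15  0.03 -0.07]
-0.126 False [0.08 0.98 0.23 0.01 0.08 0.07] 0.0234
-0.122 False [-0.36  1.22  0.58  0.01  0.08  0.07] 0.0239
-0.118 False [-0.68  0.91 -0.13  0.07  0.04  0.01] 0.0238
-0.114 False [-0.97  0.07  0.42  0.03  0.08  0.08] 0.0236
-0.11 False [ 0.21  0.29 -0.07  0.03  0.08  0.06] 0.0236
-0.106 False [-0.13  0.23  0.05  0.02 -0.05  0.05] 0.024
-0.102 False [ 1.18 -0.21 -0.78 -0.08 -0.    0.12] 0.0235
-0.098 False [ 0.42  0.24 -1.13 -0.02 -0.03  0.03] 0.0239
-0.094 False [ 0.57 -0.43  0.23 -0.06  0.    0.09] 0.024
-0.09 False [ 0.66 -0.28  0.17 -0.09 -0.03  0.08] 0.024
-0.086 False [-0.05  0.09 -0.28 -0.06 -0.08  0.04] 0.0241
-0.082 False [-0.31  0.43 -0.48 -0.1  -0.11  0.07] 0.0239
15.7083
```

Run:
```python
from h import *
b=np.load('b.npy')
h=move_straight(tcp(-.035),vel=.03,contact_N=9); dwell(.1); print(h,(rf()-b).round(2))
h=move_straight(tcp(-.022),vel=.02,contact_N=7); dwell(.1); print(h,(rf()-b).round(2))
if not h:
    h=move_straight(tcp(.005),vel=.006,contact_N=6); dwell(.1); F=[rf()-b for _ in range(5)]; print(h,np.mean(F,0).round(2))
p=np.load('rail.npy'); print(pose([0,0,-p[2]],current_ee_pos()-[p[0],p[1],0]),current_gripper_width(),current_time())
```

```text
False [ 0.04 -0.4  -0.29 -0.23  0.06  0.12]
False [-1.82 -0.69 -0.38  0.02  0.02  0.05]
True [-0.62 -0.09  3.85  0.11 -0.08  0.05]
[[-0.01013932 -0.01500469  0.04408601]] 0.023716849980417853 20.825
```

Run:
```python
from h import *
b=np.load('b.npy'); p=np.load('rail.npy')
x=-.0105
for i in range(14):
    move_straight(tcp(x,0,.0085),vel=.004); dwell(.15); F=np.mean([rf()-b for _ in range(3)],0)
    e=pose([0,0,-p[2]],current_ee_pos()-[p[0],p[1],0])[0]; print(round(x,4),F.round(2),(e*1e3).round(2),round(current_gripper_width(),4))
    if F[0]<-6: break
    x+=.0004
print(current_time())
```

```text
-0.0105 [ 0.09  0.61  0.45 -0.01  0.01  0.04] [-10.57 -14.99  44.38] 0.0235
-0.0101 [-0.89  0.25  0.02  0.01  0.01  0.04] [-10.1  -15.03  44.51] 0.024
-0.0097 [-0.63  0.72 -0.14  0.05  0.01  0.1 ] [ -9.73 -15.01  44.49] 0.0236
-0.0093 [-2.21  1.13  0.68 -0.06  0.42  0.09] [ -9.43 -15.05  44.45] 0.024
-0.0089 [-4.51 -0.3   3.58 -0.05  1.29  0.17] [ -9.36 -15.06  44.42] 0.0238
-0.0085 [-8.42  0.01  6.04  0.02  1.86  0.15] [ -9.31 -15.09  44.4 ] 0.0238
23.2583
```

Run:
```python
from h import *
b=np.load('b.npy'); p=np.load('rail.npy')
dwell(.3); print((rf()-b).round(2))
move_gripper(.045); b2=rf(); print(b2.round(2))
e=current_ee_pos(); move_straight(e+[0,0,.02],vel=.06); move_straight(tcp(-.0093,-.0,.12),vel=.15); dwell(.2)
c=snap('wrist','home'); 
P=np.array([[-.0093+x,y,z] for x,y,z in((-.039,.04,.038),(.039,.04,.038),(-.039,-.03,.038),(.039,-.03,.038),(0,.0262,.074))]+[[.0297,.023,.038],[.0297,-.023,.038]])
u=proj(c,pose(p,P)); print(u.round(1).tolist())
a=cv2.imread('pics/home.png')
x0,y0=u.min(0).astype(int)-30;x1,y1=u.max(0).astype(int)+40;print(x0,y0,x1,y1)
cv2.imwrite('pics/homec.png',cv2.resize(a[y0:y1,x0:x1],None,fx=4,fy=4,interpolation=cv2.INTER_CUBIC)); print(((u-[x0,y0]+.4)*4).round().tolist(),current_time())
```

```text
[-7.59  1.04  5.04  0.01  1.91  0.13]
[-0.31 -0.83  0.38 -0.11  0.11  0.03]
[[234.8, 142.8], [325.5, 142.7], [237.4, 220.6], [322.8, 220.6], [280.2, 164.4], [324.8, 162.5], [323.0, 213.2]]
204 112 365 260
[[125.0, 125.0], [488.0, 125.0], [135.0, 436.0], [477.0, 436.0], [307.0, 211.0], [485.0, 204.0], [478.0, 407.0]] 25.5917
```

View pics/homec.png

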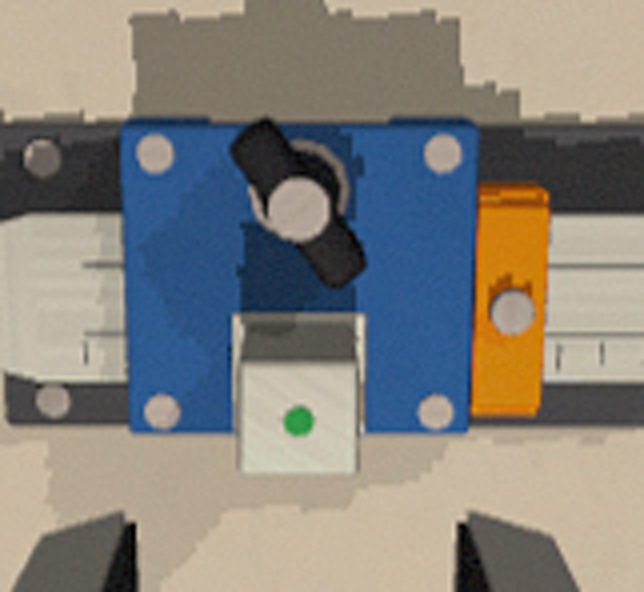

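```bash
cat >> h.py <<'E'
def kt(y=0,z=.044,x=-.0093):
    return np.r_[pose(np.load('rail.npy'),[x,y+.0262,0])[0][:2],z]
def mean(n=6):
    F=[]
    for _ in range(n): F.append(rf()); dwell(.02)
    return np.mean(F,0)
E
python3 - <<'E'
from h import *
p=np.load('rail.npy'); yaw=p[2]+.62+PI/2
print(ik(kt(0,.11),[PI,0,yaw]),ik(kt(0),[PI,0,yaw-1.3]))
move_gripper(.024); goto(kt(0,.11),[PI,0,yaw]); dwell(.2); b0=mean()
h=move_straight(kt(),vel=.06,contact_N=6); print(h,current_ee_pos()-kt(),current_gripper_width())
if not h:
    dwell(.2); b=mean(10); np.save('bk.npy',b); print(b.round(3),(b-b0).round(3))
    move_gripper(0); dwell(.2); print((mean()-b).round(3),current_gripper_width(),current_finger_force(),current_time())
E
```

```text
[-0.27175665  0.53948228  0.43784182  1.72919679 -0.27435106  0.93384623
  0.78154545] [-0.42695482  0.69540919  0.66641758  1.76899076 -0.54480026  0.86985789
 -0.30565324]
False [ 2.53017777e-04 -4.42179214e-06  3.91917604e-04] 0.02372655740110661
[ 0.143 -0.046  0.039 -0.065  0.026  0.008] [ 0.117 -0.182  0.057  0.002  0.002  0.012]
[-2.339 -0.674  5.373 -0.127  0.581  0.021] 0.009719186366036433 31.637753381364746 29.2917
```

```bash
cat > turn.py <<'E'
from h import *
import sys
def turn(th,y,target,thmax,n=60,step=.04,fine=.012,x=-.0093):
    p=np.load('rail.npy'); b=np.load('bk.npy'); T=0
    for i in range(n):
        th+=step if T<.3 else fine
        if th>thmax: break
        move_straight(kt(y,x=x),[PI,0,p[2]-th+PI/2],vel=.05); dwell(.06); F=mean(3)-b; T=F[5]
        e=current_tool_rot()[2]; print(round(th,3),round(p[2]+PI/2-e,3),round(y*1e3,2),F.round(2),round(current_time(),1))
        if T>target: break
        y+=np.clip(F[1]*.00008,-.0006,.0006); x+=np.clip(F[0]*.00004,-.0002,.0002)
    np.save('turn.npy',[th,y,x]); return th,y,x
E
python3 - <<'E'
from turn import *
turn(-.62,0,.42,-.35)
E
```

```text
-0.58 -0.58 0.0 [-2.7  -0.41  5.6  -0.12  0.58  0.06] 29.6
-0.54 -0.54 -0.03 [-1.45 -0.61  5.86 -0.07  0.46  0.07] 30.0
-0.5 -0.5 -0.08 [-1.55 -0.67  5.67 -0.09  0.34  0.05] 30.4
-0.46 -0.46 -0.14 [-1.69 -0.33  5.76  0.04  0.24  0.02] 30.7
-0.42 -0.42 -0.16 [-0.46  0.27  5.92  0.01  0.11  0.06] 31.1
-0.38 -0.38 -0.14 [-0.25 -0.17  5.42 -0.02  0.07  0.08] 31.4
```

```bash
sed -i 's/dwell(.06); F=mean(3)-b/T0=rf()[5]-b[5]; dwell(.06); F=mean(3)-b/; s/F.round(2),/F.round(2),round(T0,2),/' turn.py
python3 - <<'E'
from turn import *
th,y,x=np.load('turn.npy')-[.04,0,0]
turn(th,y,.3,.3,x=x)
E
```

```text
-0.34 -0.34 -0.15 [-0.05 -0.07  5.81  0.04  0.03  0.04] 0.1 31.8
-0.3 -0.3 -0.16 [-0.37  0.11  6.03  0.08  0.07  0.04] 0.07 32.2
-0.26 -0.259 -0.15 [-0.2   0.24  6.36  0.02 -0.04  0.05] 0.09 32.5
-0.22 -0.219 -0.13 [-0.2   0.38  5.86  0.02 -0.06  0.05] 0.04 32.9
-0.18 -0.179 -0.1 [-0.06  0.35  5.68 -0.01 -0.08  0.07] 0.05 33.2
-0.14 -0.139 -0.07 [ 0.36 -0.23  6.35  0.01 -0.1   0.16] 0.13 33.6
-0.1 -0.099 -0.09 [-0.24 -0.1   6.38  0.03 -0.11  0.22] 0.2 34.0
-0.06 -0.059 -0.1 [ 0.14  0.88  6.64  0.03 -0.09  0.29] 0.25 34.3
-0.02 -0.019 -0.03 [ 0.36 -0.25  5.92 -0.02 -0.1   0.39] 0.37 34.7
```

Run:
```python
from turn import *
th,y,x=np.load('turn.npy')
th,y,x=turn(th,y,.51,.35,step=.012,x=x)
dwell(.3); print((mean(15)-np.load('bk.npy')).round(3),current_gripper_width(),current_time())
```

```text
-0.008 -0.007 -0.03 [ 0.09  0.56  6.61  0.   -0.14  0.44] 0.4 35.0
0.004 0.005 0.02 [ 0.8   0.13  6.03  0.01 -0.14  0.43] 0.46 35.4
0.016 0.017 0.03 [ 0.73 -0.35  6.25 -0.06 -0.14  0.47] 0.51 35.7
0.028 0.029 -0.0 [ 0.01 -0.06  6.16 -0.03 -0.09  0.5 ] 0.49 36.1
0.04 0.041 -0.01 [ 0.35  0.38  6.31 -0.02 -0.08  0.52] 0.44 36.5
[ 0.486  0.199  6.311  0.007 -0.093  0.513] 0.010384449231389842 37.0083
```

Run:
```python
from h import *
p=np.load('rail.npy')
c=snap('wrist','knob'); u=proj(c,pose(p,[-.0093,.0262,.07]))[0].astype(int); print(u)
a=cv2.imread('pics/knob.png')[max(u[1]-75,0):u[1]+75,u[0]-100:u[0]+100]
cv2.imwrite('pics/knobc.png',cv2.resize(a,None,fx=4,fy=4,interpolation=cv2.INTER_CUBIC))
```

```text
[279 276]
```

View pics/knobc.png

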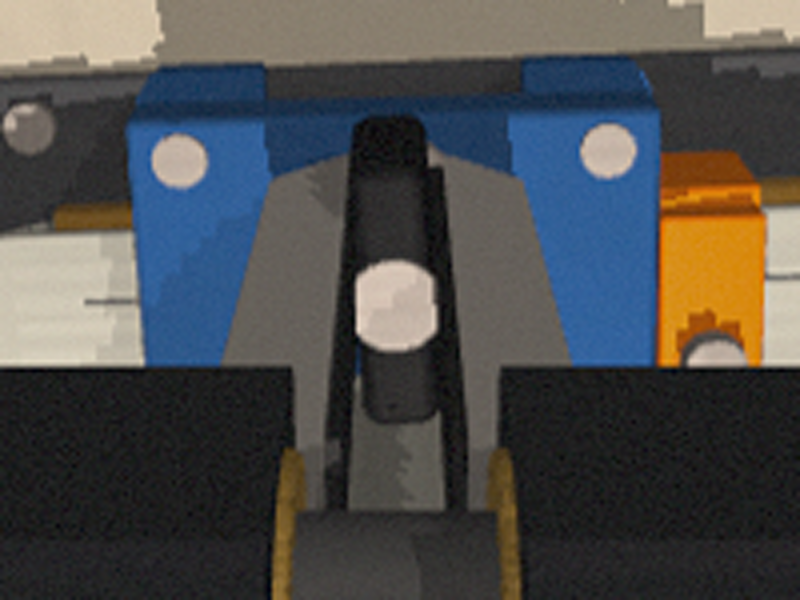

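Run:
```python
from turn import *
for i in range(4):
    th,y,x=np.load('turn.npy')
    th,y,x=turn(th,y,.9,.35,n=1,step=.015,x=x)
    T=(mean(10)-np.load('bk.npy'))[5]; print('T',T.round(3),round(current_gripper_width(),5),current_finger_force())
    if T>.545: break
```

```text
0.055 0.056 -0.01 [ 0.54 -0.1   6.71  0.01 -0.13  0.57] 0.51 37.4
T 0.558 0.0099 34.161213102561305
```

Run:
```python
from h import *
p=np.load('rail.npy')
dwell(.3); print((mean(10)-np.load('bk.npy')).round(3))
move_gripper(.024); print((mean()-np.load('bk.npy')).round(2))
e=current_ee_pos(); move_straight(e+[0,0,.07],vel=.06)
goto(tcp(-.0093,0,.12),[PI,0,p[2]+PI/2]); dwell(.2)
c=snap('wrist','end',4,(204,112,365,260)); print(current_time())
```

```text
[ 0.317  0.046  6.279  0.01  -0.111  0.565]
[-0.47  0.17 -0.34 -0.03  0.05  0.  ]
40.5167
```

View pics/end.png

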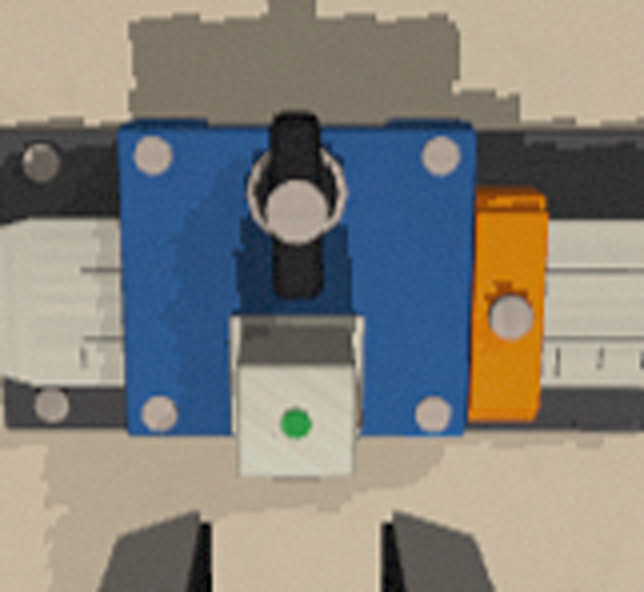

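```bash
python3 -c "
from cell import *
print(finish_job())"
```

```text
the job is handed in; nothing more can be done
None
```

I slid the carrier on lens end first and pushed it home against the orange stop at about 8 N. I then turned the knob clockwise until it read about 0.56 N m, let go, and handed the job in at about 40.5 s; the other things were not touched.

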